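# Draw the plaster spatula out of the half-open ultrasonic cleaner

## Robot

A 6-joint arm with a two-finger parallel gripper is mounted at the origin on a cart in front of the work surface, level with it; the furniture and walls round the work are solid. World frame = base frame: x ahead of the robot, y to its left, z up, the work surface at z = 0. Lengths are in mm, angles in rad, forces in N, time in s.
With the tool pointing down it reaches from about 275 to 825 mm from the base axis. Payload 4.9 kg.
Tool frame: the origin (TCP) lies at the very end of the fingers, on their centre line; the grasp point (between the pads) lies 19 mm behind it; z points along the fingers, y is the line along which they close (so a half turn about z gives the same grasp; the last joint's range is limited). The gripper opens to 85 mm and grips with 20 to 120 N. Pads are 22 mm wide; open, the fingers measure 114 mm over their backs; the gripper's body (76 mm by 85 mm) begins 54 mm behind the grasp point. The pads swing forward as they close: fully open they stand 13 mm farther back than shut.
Start: joints at [-1.295, 0.326, -0.193, 1.052, 0, 1.437], TCP at [219.148, -504.473, 231.281] pointing down, gripper open.
Joint ranges: [-2.65, 2.65], [-0.97, 1.79], [-1.3, 1.35], [-1.93, 2.1], [-1.47, 1.37], [-3.14, 3.14]. Speed limits (rad/s): [2.57, 2.57, 3.14, 3.14, 3.14, 3.14].

## Interface

Orientations are given as [roll, pitch, yaw] about the fixed x, y, z axes, in that order (R = Rz(yaw) Ry(pitch) Rx(roll)).
In Python, from bench import bot, solve_ik, imaging gives the robot as it stands. Calls block until the motion is done:
- bot.move_ptp(position, orientation): joint-space move of the TCP to a pose.
- bot.movel(position, rot=None, max_speed=150, threshold=None): straight line of the TCP; rot=None keeps the orientation; max_speed is the mean speed in mm/s. With threshold (N) it stops when the force on the tool has changed by that much, and returns True; else False.
- bot.move_j(angles): joint-space move.
- bot.grip(opening, effort=None): opening from 0.0 (shut) to 1.0 (fully open); effort is the grip in N (None keeps the last); returns when the fingers have stopped.
- bot.dwell(seconds).
- solve_ik(position, orientation): joint angles nearest the present ones, or None.
- bot.get_state(): the state.
- imaging.capture(name): name is "scene" or "top" or "wrist"; returns the picture (480x640x3 uint8, blue, green, red); there is no depth.
- imaging.camera_model(name): a dict with "K" (3x3 intrinsics, pixels), "k1" (the pictures are not rectified: a ray, as slopes to the right and down, at radius r is drawn at 1 + k1 r^2 times it, then the intrinsics apply), "position" and "rotation" of the camera in the world. Camera axes: x right, y up, looking along -z (the intrinsics and any distortion apply to the point x, -y, -z); pixel columns grow to the right and rows downward; lengths in mm; the calibration is good to about 2 mm. A picture is of the moment at which its call begins: read the wrist's pose just before it. camera_model takes no time and is no camera call; for the wrist camera it gives the pose at the moment of the call.
A pose or a line that the arm cannot do raises bot.IKError and nothing moves.
- bot.sign_off(): hands the job in; it is judged then, once.
The state is a dict: "t": time; "qpos": joint angles; "joint_velocities": joint speeds; "effort": joint torques, N m; "tcp_pos": TCP position; "orientation": TCP orientation; "contact_force": force on the tool from outside, world axes, zero at the start; "wrist_torque": the same for the moment, N m; "opening": opening from 0.0 (shut) to 1.0 (fully open); "gripper_force": force on a finger pad.
Only numpy, scipy, OpenCV 4.12 (cv2) and the standard library are available. Lean on these libraries where they do the work, as an engineer would, in place of code of your own. Each camera call takes 0.05 s, during which the arm holds its last target. There are 200 camera calls.

## Task

The plaster spatula lies in the ultrasonic cleaner and is longer than the half of the tank that opens. Slide the clear splash cover fully open, then tip the spatula up and draw it out slantwise, handle first, through the opening. Finish with the spatula still held in the gripper, level and still, over the cleaner and a good 5 cm above its rim so that it drips back into the tank; leave the cover open and the things round about where they stand.

Things in the scene. Friction and masses are not known exactly. Their poses are not given: they have to be found in the camera images.
- cleaner: ultrasonic cleaner, fixed: grey housing 176 (its x) x 290 (its y) mm, rim 100 mm above the worktop. Origin: centre of its underside, on the worktop; z up, -x is the front with the dial. Sizes below in mm in this frame. Tank x -72 to 72, y -122 to 122, floor z 36; three wires 6 thick across it (along x, at y -55, 12, 90, tops z 48) carry the spatula
- deck_edge (a point): middle of the edge of the fixed steel half deck: cleaner frame (0, 15, 100). The deck, z 100 to 103, covers the tank from y -122 to this edge
- opening (a point): middle of the half that opens, y 15 to 122: cleaner frame (0, 68.5, 100). The end wall beyond it, y 122 to 145, is 100 high. Guide rails for the cover stand along both long sides (x 73 to 82 either side, up to z 112, y -126 to 126), so 146 is free between them
- cover (a joint): clear, whitish-looking splash cover (148 x 112 x 3 mm, at z 104.5) on its rails, m: 0 = opening covered, 0.108 = fully open against its stop, the cover then lying over the fixed deck. Opens towards the cleaner's -y with about 1.5 N of friction and stays where it is left
- cover_knob (a point): the cover's black upright knob, 20 mm in diameter, z 107 to 134; this point is on its axis 12 mm below its top and moves with the cover. In the cleaner frame it is at y 34 with the cover shut, y -74 fully open
- spatula: plaster spatula, 209 mm long, about 75 g: wooden handle x -105 to 3, 18 x 18 mm; flat steel blade x 3 to 104, 20 wide, 2 thick, at half the handle's thickness. Origin: mid length, on the handle's underside; x to the blade tip, z up as it lies. It lies along the tank, x about along the cleaner's -y: handle below the opening, blade under the deck. Balance point about x -35
- handle_end (a point): end of the wooden handle, on its centre line: spatula frame (-104, 0, 9) mm
- blade_tip (a point): tip of the blade: spatula frame (103, 0, 9) mm
- bowl: green rubber plaster bowl, 120 mm across, 74 mm high; origin at the centre of its underside. Loose, to be left alone.
- cast_tan: tan stone cast of a jaw, about 62x71x35 mm; origin at the centre of its underside. Loose, to be left alone.
- cast_blue: blue-grey stone cast of a jaw, about 58x67x33 mm; origin at the centre of its underside. Loose, to be left alone.
- wax_tin_b: flat round tin, 70 mm across, 22 mm high; origin at the centre of its underside. Loose, to be left alone.
- tray: steel impression tray, about 90x83x16 mm; origin at the centre of its underside. Loose, to be left alone.
- bottle_b: small white dropper bottle, 27 mm across, 28 mm high, in front of the cleaner; origin at the centre of its underside. Loose, to be left alone.
- sep_jar: white jar with a red lid, 48 mm across, 58 mm high; origin at the centre of its underside. Loose, to be left alone.

How it is judged (in metres and radians):
On the way, in this order (a step that is already met when the one before it is completed fails the run):
1. the splash cover is slid fully open (value of joint cover above 0.1 m), for 0.2 s.
2. the spatula comes through aslant: its handle end is above the rim while the blade tip is still in the tank under the fixed deck (z of handle_end in the frame of cleaner above 0.11 m and z of blade_tip in the frame of cleaner below 0.098 m and y of blade_tip in the frame of cleaner below 0.015 m), for 0.1 s.
At the end, for the whole second after the job is handed in: The gripper holds the spatula, which touches no part of the cleaner, is still, level within 17 degrees, both ends at least 45 mm above the rim, its middle and blade tip over the cleaner; the cover is open past 0.1 m; every other loose thing is within 20 mm of where it stood (contact force between the fingers and spatula above 1 N and contact force between spatula and cleaner below 0.1 N and z of each of handle_end, blade_tip in the frame of cleaner above 0.145 m and angle between spatula's own x axis and vertical between 1.27 and 1.87 rad and x of blade_tip in the frame of cleaner between -0.088 and 0.088 m and y of blade_tip in the frame of cleaner between -0.145 and 0.145 m and x of spatula in the frame of cleaner between -0.088 and 0.088 m and y of spatula in the frame of cleaner between -0.145 and 0.145 m and linear speed of spatula below 0.03 m/s and angular speed of spatula below 0.3 rad/s and value of joint cover above 0.1 m and distance of each of bowl, cast_tan, cast_blue, wax_tin_b, tray, bottle_b, sep_jar from where it was at the start of the episode below 0.02 m); the arm keeps its last pose, push and grip.
It fails at once if a loose thing nearby is pushed more than 20 mm (distance of any of bowl, cast_tan, cast_blue, wax_tin_b, tray, bottle_b, sep_jar from where it was at the start of the episode above 0.02 m).
It also fails if it takes over 45 s, if anything falls off the work surface, if the arm or the gripper's body presses on something with over 40 N, if the wrist force passes 120 N, or if a joint passes its speed limit or range.

## Working session

There is one attempt and no reset: what is moved stays moved. The work goes in short steps, each a Python script; the robot and the scene stay as the last script left them, time stands still between calls to the robot, and variables do not carry over. Pictures are saved under pics/ and viewed, at most 10 in all, crops included, and the job is handed in when it is done.

```bash
ls; mkdir -p pics
python3 - <<'E'
from bench import bot, imaging
import cv2
for n in ("scene","top"):
    cv2.imwrite(f"pics/{n}0.png", imaging.capture(n)); c=imaging.camera_model(n); print(n,c)
print(bot.get_state())
E
```

```text
pics
scene {'K': array([[503.22947734,   0.        , 321.07689843],
       [  0.        , 503.22947734, 250.42704341],
       [  0.        ,   0.        ,   1.        ]]), 'k1': 0.010073672197982306, 'position': array([ -1.80271763, 505.78145553, 920.52280328]), 'rotation': array([ 0.77219645,  0.00868771, -2.50341191])}
top {'K': array([[582.05424482,   0.        , 315.83669066],
       [  0.        , 582.05424482, 243.30125949],
       [  0.        ,   0.        ,   1.        ]]), 'k1': -0.15477268786652298, 'position': array([ 222.80800871, -114.85065934, 1559.55652346]), 'rotation': array([ 0.16122857, -0.00645199, -1.57555241])}
{'t': 0.1, 'qpos': array([-1.29522851e+00,  3.26886822e-01, -1.93481151e-01,  1.05198187e+00,
       -3.30342734e-05,  1.43660390e+00]), 'joint_velocities': array([-0.00102627,  0.00044891,  0.00108421,  0.00120786,  0.0002608 ,
       -0.00016613]), 'effort': array([ 1.18346154e-03, -4.44239295e+01,  2.63038909e+01,  7.82762188e-03,
       -4.45049420e-05, -2.30313432e-06]), 'tcp_pos': array([ 218.97801659, -503.96741547,  230.5718743 ]), 'orientation': array([-3.14004869e+00, -1.75107050e-04,  4.09760126e-01]), 'contact_force': array([-0.57537153, -0.2324899 , -0.11555287]), 'wrist_torque': array([ 0.02643469, -0.01574469,  0.02589839]), 'gripper_force': 0.0, 'opening': 1.0031927447087072}
```

View pics/top0.png

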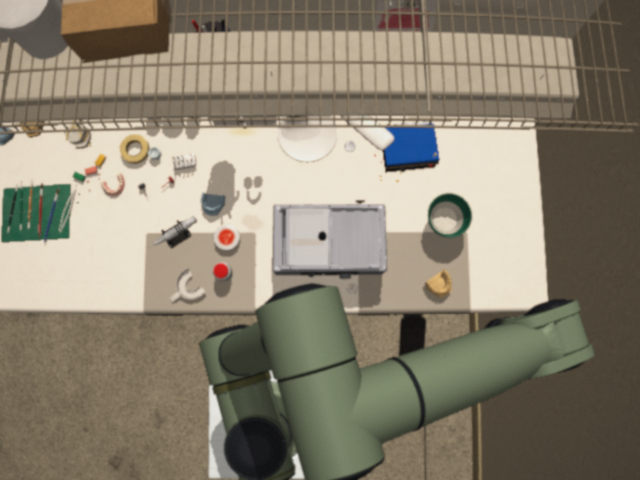

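View pics/scene0.png

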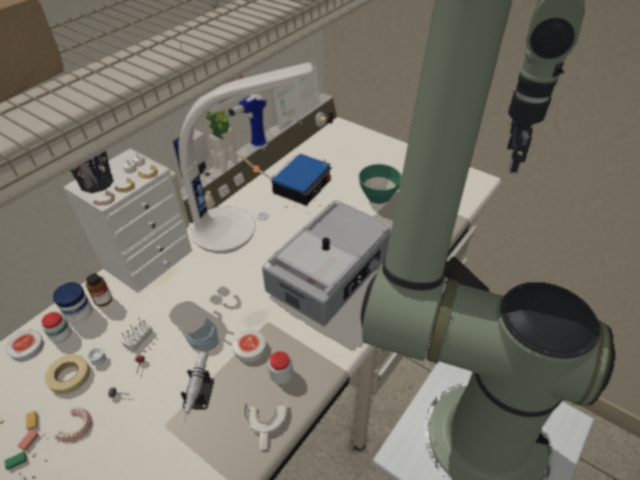

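The top view shows the cleaner at about u 272–386, v 203–275, with the opening on the left, the knob at (322,236) and bowl (450,215). The scene view confirms this: knob at (326,243), and the lamp behind the cleaner.

```bash
cat > h.py <<'E'
import numpy as np, cv2
from scipy.spatial.transform import Rotation as Rn
from bench import bot, imaging, solve_ik
def rays(cam, px):
    c=cam if isinstance(cam,dict) else imaging.camera_model(cam); K=c['K']
    px=np.atleast_2d(np.float64(px)); k=np.array([c['k1'],0,0,0,0],float)
    n=cv2.undistortPoints(px.reshape(-1,1,2),K,k).reshape(-1,2)
    d=np.c_[n[:,0],-n[:,1],-np.ones(len(n))]
    return np.array(c['position']), d@Rn.from_euler('xyz',c['rotation']).as_matrix().T
def onplane(cam,px,z):
    p,d=rays(cam,px); return p+d*((z-p[2])/d[:,2])[:,None]
def project(cam,P):
    c=cam if isinstance(cam,dict) else imaging.camera_model(cam)
    q=(np.atleast_2d(P)-c['position'])@Rn.from_euler('xyz',c['rotation']).as_matrix()
    q=q*[1,-1,-1]
    return cv2.projectPoints(q.reshape(-1,1,3),np.zeros(3),np.zeros(3),c['K'],np.array([c['k1'],0,0,0,0.]))[0].reshape(-1,2)
def tri(c1,p1,c2,p2):
    a,d=rays(c1,p1); b,e=rays(c2,p2); d=d[0];e=e[0]
    s=np.linalg.lstsq(np.c_[d,-e],b-a,rcond=None)[0]
    return (a+s[0]*d+b+s[1]*e)/2, np.linalg.norm(a+s[0]*d-b-s[1]*e)
E
python3 - <<'E'
from h import *
t=cv2.imread('pics/top0.png'); s=cv2.imread('pics/scene0.png')
a=cv2.resize(t[190:290,255:400],None,fx=5.5,fy=5.5,interpolation=cv2.INTER_CUBIC)[:590]
cv2.imwrite('pics/tc.png',a)
print(a.shape, onplane('top',[[272,203],[386,203],[386,275],[272,275]],100))
def dark(im,x0,y0,x1,y1):
    g=im[y0:y1,x0:x1].max(2); m=(g<60).astype(np.uint8); n,l,st,c=cv2.connectedComponentsWithStats(m)
    print([(st[i],c[i]+[x0,y0]) for i in range(1,n) if st[i][4]>8])
dark(t,300,220,345,250); dark(s,310,230,345,260)
print(tri('top',[322,236],'scene',[326,241]))
E
```

```text
(550, 798, 3) [[ 565.60142168  -13.12565804  100.        ]
 [ 564.79665464 -306.88225911  100.        ]
 [ 378.3338346  -302.32203857  100.        ]
 [ 379.61500943  -14.52372677  100.        ]]
[(array([19, 13,  6,  7, 30], dtype=int32), array([321.9, 235.8]))]
[(array([13,  8,  6, 12, 64], dtype=int32), array([325.5   , 243.8125]))]
(array([ 473.60964623, -141.01141649,  126.77295652]), np.float64(1.3693847831175152))
```

View pics/tc.png

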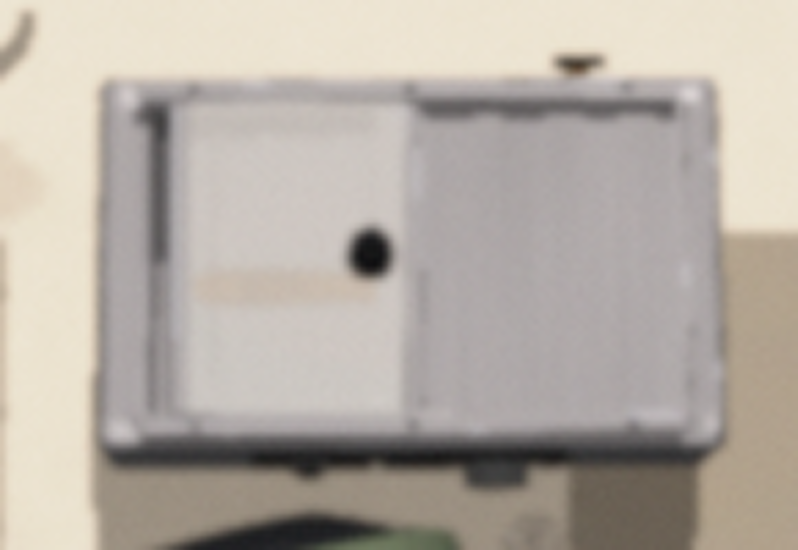

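The crop shows the rim corners near (104,82), (717,82), (721,440) and (101,436), and the knob at (370,252). The cover looks nearly shut.

Run:
```python
from h import *
px=(np.array([[104,82],[717,82],[721,438],[101,436]])+.5)/5.5-.5+[255,190]
c=onplane('top',px,100); print(c[:,:2], c.mean(0))
e=(c[0]+c[3]-c[1]-c[2])/2; print('len',np.linalg.norm(e),'yaw deg',np.degrees(np.arctan2(-e[0],e[1])))
e=(c[0]+c[1]-c[2]-c[3])/2; print('wid',np.linalg.norm(e))
kn=onplane('top',[[321.9,235.8]],130)[0]; print(kn)
for y in np.arange(0,2*np.pi,np.pi/2):
    print(y, solve_ik([kn[0],kn[1]+60,200],[np.pi,0,y]))
print(project('scene',[[kn[0],kn[1],134],*c]))
```

```text
[[ 561.62469361  -17.02249289]
 [ 560.83016484 -304.06656735]
 [ 393.02067112 -301.84015318]
 [ 395.17692818  -16.83978639]] [ 477.66311444 -159.94224995  100.        ]
len 286.02602586367817 yaw deg -0.29554709847720967
wid 167.13297038071008
[ 474.1666051 -140.3915231  130.       ]
0.0 [-0.32158528  0.22463862 -0.41671476  0.92944295  0.          2.82000738]
1.5707963267948966 [-0.32158528  0.22463862 -0.41671476  0.92944295  0.          1.24921105]
3.141592653589793 [-0.32158528  0.22463862 -0.41671476  0.92944295  0.         -0.32158528]
4.71238898038469 [-0.32158528  0.22463862 -0.41671476  0.92944295  0.         -1.8923816 ]
[[325.32880639 238.69054742]
 [260.6580627  264.8849911 ]
 [335.94977482 197.61955384]
 [392.65479174 224.61268253]
 [320.89693976 299.70242926]]
```

Run:
```python
from h import *
O=[np.pi,0,np.pi/2]
bot.grip(0.0)
bot.move_ptp([474,-85,220],O)
bot.movel([474,-85,118],max_speed=200)
f0=bot.get_state()['contact_force']
r=bot.movel([474,-260,118],max_speed=60,threshold=12)
s=bot.get_state(); print(r,s['tcp_pos'],s['contact_force']-f0,s['t'])
```

```text
True [ 473.79270834 -213.04928232  117.44310539] [0.01140157 2.26071339 0.54352287] 5.2583
```

Run:
```python
from h import *
bot.movel([474,-205,118]); 
bot.movel([474,-150,260],max_speed=300); bot.grip(1.0); bot.dwell(0.1)
c=imaging.camera_model('wrist'); im=imaging.capture('wrist'); cv2.imwrite('pics/w1.png',im)
np.save('w1.npy',c,allow_pickle=True)
print(c, bot.get_state()['t'])
```

```text
{'K': array([[399.41887886,   0.        , 324.4386194 ],
       [  0.        , 399.41887886, 234.04488953],
       [  0.        ,   0.        ,   1.        ]]), 'k1': -0.0184444683926934, 'position': array([474.0693628 , -84.45410449, 402.30282331]), 'rotation': array([-0.26210269,  0.0004292 , -0.00047409])} 7.1
```

View pics/w1.png

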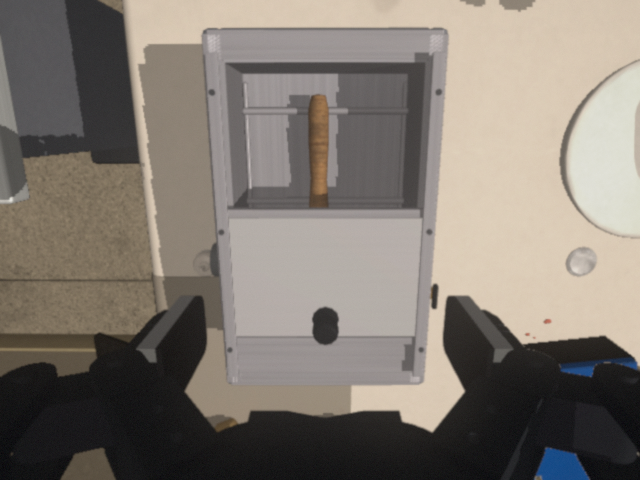

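The wrist view shows the cover fully over the deck, with its knob at (325,318) and its edge at row 210. The handle runs from (318,95) to (319,207), and the rim corners are near (204,30), (446,30), (424,383) and (229,383).

Run:
```python
from h import *
im=cv2.imread('pics/w1.png'); c=np.load('w1.npy',allow_pickle=True).item()
g=onplane(c,[[204,30],[446,30],[424,383],[229,383]],100); print(g[:,:2].round(1), g.mean(0))
print('cover edge',onplane(c,[[230,210],[421,210]],106)[:,:2], 'deck? knob', onplane(c,[[325,318]],134))
hsv=cv2.cvtColor(im,cv2.COLOR_BGR2HSV)
m=((hsv[...,0]<20)&(hsv[...,1]>110)).astype(np.uint8); m[:85]=0;m[215:]=0;m[:,:290]=0;m[:,350:]=0
n,l,st,_=cv2.connectedComponentsWithStats(m); i=1+st[1:,4].argmax(); print(st[i])
rows=[];
for r in range(98,205,10):
    xs=np.where(l[r]==i)[0]; P=onplane(c,[[xs.min()-.5,r],[xs.max()+.5,r]],60); rows.append([*P.mean(0)[:2],P[1,0]-P[0,0]])
rows=np.array(rows); print(rows.round(1)); k=np.polyfit(rows[:,1],rows[:,0],1); print('slope',k)
t=st[i][1]; print('end y at z66/57',onplane(c,[[319,t]],66),onplane(c,[[319,t]],57))
```

```text
[[ 390.5  -19.1]
 [ 558.2  -19.2]
 [ 560.9 -300.4]
 [ 390.4 -300.4]] [ 474.99232953 -159.75271976  100.        ]
cover edge [[ 402.44634749 -145.07926296]
 [ 546.97503231 -145.13421054]] deck? knob [[ 474.30380663 -220.5553261   134.        ]]
[ 310   96   18  100 1361]Traceback (most recent call last):
  File "<stdin>", line 10, in <module>
    return umr_minimum(a, axis, None, out, keepdims, initial, where)
ValueError: zero-size array to reduction operation minimum which has no identity
```

Run:
```python
from h import *
im=cv2.imread('pics/w1.png'); c=np.load('w1.npy',allow_pickle=True).item()
print(onplane(c,[[325,331]],134))
hsv=cv2.cvtColor(im,cv2.COLOR_BGR2HSV)
m=((hsv[...,0]<22)&(hsv[...,1]>90)).astype(np.uint8); m[:85]=0;m[215:]=0;m[:,:300]=0;m[:,340:]=0
rows=[]
for r in range(98,207,9):
    xs=np.where(m[r])[0]
    if len(xs)<5: continue
    P=onplane(c,[[xs.min()-.5,r],[xs.max()+.5,r]],60); rows.append([*P.mean(0)[:2],P[1,0]-P[0,0]])
rows=np.array(rows); print(rows.round(1)); print('fit',np.polyfit(rows[:,1],rows[:,0],1))
t=np.where(m.any(1))[0].min(); print(t,'end y z57',onplane(c,[[319,t]],57))
```

```text
[[ 474.30275427 -231.19841257  134.        ]]
[[ 469.1  -61.5   11.4]
 [ 469.1  -68.6   14.7]
 [ 468.6  -75.7   15.6]
 [ 469.   -82.8   14.9]
 [ 469.   -90.1   15. ]
 [ 468.9  -97.4   15.1]
 [ 468.5 -104.8   14.3]
 [ 468.9 -112.3   13.5]
 [ 468.9 -119.8   13.6]
 [ 468.8 -127.5   12. ]
 [ 468.8 -135.2   13.8]
 [ 468.8 -143.1   13.9]
 [ 469.2 -151.     7.8]]
fit [1.01511578e-03 4.68988076e+02]
95 end y z57 [[469.47181311 -58.99354308  57.        ]]
```

```bash
cat > plan.py <<'E'
from h import *
C=np.array([475.,-160.]); X=469.; A=np.pi
# waypoints: grasped point of the handle's centre line in cleaner (y,z), tilt deg
W=[(56,57,0),(58,70,0),(66,86,10),(72,100,20),(80,106,24),(92,116,28),(166,192,34),(150,205,20),(75,180,0)]
W=[np.array(w,float) for w in W]
# obstacles: y0,z0,y1,z1
OB=dict(floor=(-122,0,122,36),deck=(-122,100,19.5,106.5),endw=(122,0,145,100),farw=(-145,0,-122,100),
        knob=(-86,100,-64,134),w1=(-58,42,-52,48),w2=(9,42,15,48),w3=(87,42,93,48))
def box(a0,b0,a1,b1,n=60):
    a,b=np.meshgrid(np.linspace(a0,a1,n),np.linspace(b0,b1,15)); return np.c_[a.ravel(),b.ravel()]
# local frame: a toward handle end, b up, origin at grasped point; spatula x=-60 there
SP=np.r_[box(-164,-1,-62,1,90),box(-63,-9,45,9,90)]
TL=np.r_[box(-13,-12,13,61),box(-43,61,43,200)]
def place(w,L):
    t=np.radians(w[2]); c,s=np.cos(t),np.sin(t); return w[:2]+L@np.array([[c,s],[-s,c]])
def clear(w,L):
    P=place(w,L); best=(1e9,'')
    for n,(y0,z0,y1,z1) in OB.items():
        d=np.hypot(np.maximum(0,np.maximum(y0-P[:,0],P[:,0]-y1)),np.maximum(0,np.maximum(z0-P[:,1],P[:,1]-z1))).min()
        best=min(best,(d,n))
    return best
def pose(w):
    p=place(w,np.array([[0,-12.]]))[0]
    R=Rn.from_euler('x',w[2],degrees=True)*Rn.from_euler('xyz',[A,0,A/2])
    return [X,C[1]+p[0],p[1]+.6], R.as_euler('xyz').tolist()
E
python3 - <<'E'
from plan import *
for i in range(len(W)-1):
    k=[W[i]+(W[i+1]-W[i])*u for u in np.linspace(0,1,21)]
    print(i,min(clear(w,SP) for w in k),min(clear(w,TL) for w in k), 'end/tip',place(W[i+1],np.array([[44,0],[-163,0.]])).round().tolist())
    q=solve_ik(*pose(W[i+1])); print(None if q is None else np.round(q,2))
E
```

```text
0 (np.float64(0.0), 'w2') (np.float64(9.0), 'floor') end/tip [[102.0, 70.0], [-105.0, 70.0]]
[-0.37  0.4  -0.6   0.57  0.    1.2 ]
1 (np.float64(10.120817515448266), 'endw') (np.float64(18.867962264113206), 'w3') end/tip [[109.0, 94.0], [-95.0, 58.0]]
[-0.45  0.41 -0.54  0.7   0.16  1.12]
2 (np.float64(3.4014206312331643), 'w1') (np.float64(29.089448501114543), 'w3') end/tip [[113.0, 115.0], [-81.0, 44.0]]
[-0.53  0.45 -0.47  0.83  0.3   1.02]
3 (np.float64(0.0), 'w1') (np.float64(25.245161802871525), 'endw') end/tip [[120.0, 124.0], [-69.0, 40.0]]
[-0.55  0.47 -0.45  0.88  0.36  0.98]
4 (np.float64(0.0), 'w1') (np.float64(17.27801049962924), 'endw') end/tip [[131.0, 137.0], [-52.0, 39.0]]
[-0.56  0.48 -0.43  0.94  0.41  0.96]
5 (np.float64(1.278165697092967), 'w1') (np.float64(17.27801049962924), 'endw') end/tip [[202.0, 217.0], [31.0, 101.0]]
[-0.47  0.38 -0.4   1.08  0.52  1.02]
6 (np.float64(4.213712380359172), 'deck') (np.float64(76.67512193293626), 'endw') end/tip [[191.0, 220.0], [-3.0, 149.0]]
[-0.38  0.28 -0.41  1.01  0.32  1.17]
7 (np.float64(32.49861002175489), 'knob') (np.float64(74.7562706399938), 'deck') end/tip [[119.0, 180.0], [-88.0, 180.0]]
[-0.33  0.25 -0.47  0.85  0.    1.24]
```

```bash
sed -i 's/^W=\[(56.*/W=[(56,57,0),(58,70,0),(66,88,10),(73,104,20),(88,121,24),(110,137,27),(172,196,34),(150,210,20),(65,180,0)]/' plan.py
python3 - <<'E'
from plan import *
for i in range(len(W)-1):
    k=[W[i]+(W[i+1]-W[i])*u for u in np.linspace(0,1,21)]
    print(i,min(clear(w,SP) for w in k),min(clear(w,TL) for w in k)[0].round(), place(W[i+1],np.array([[44,0],[-163,0.]])).round().tolist(), solve_ik(*pose(W[i+1])) is not None)
# grasp
O=pose(W[0])[1]; p=pose(W[0])[0]
bot.grip(0.6)
bot.movel([p[0],p[1],190],O,max_speed=200)
print(bot.movel([p[0],p[1],p[2]],O,max_speed=80,threshold=15))
bot.grip(0.0,effort=60)
s=bot.get_state(); print(s['tcp_pos'],s['opening'],s['gripper_force'],s['contact_force'],s['t'])
cv2.imwrite('pics/w2.png',imaging.capture('wrist'))
E
```

```text
0 (np.float64(0.0), 'w2') 9.0 [[102.0, 70.0], [-105.0, 70.0]] True
1 (np.float64(10.120817515448266), 'endw') 19.0 [[109.0, 96.0], [-95.0, 60.0]] True
2 (np.float64(5.556519322763404), 'deck') 30.0 [[114.0, 119.0], [-80.0, 48.0]] True
3 (np.float64(1.6996060526994103), 'deck') 23.0 [[128.0, 139.0], [-61.0, 55.0]] True
4 (np.float64(6.172509601792039), 'w1') 23.0 [[149.0, 157.0], [-35.0, 63.0]] True
5 (np.float64(3.2245217017564163), 'deck') 26.0 [[208.0, 221.0], [37.0, 105.0]] True
6 (np.float64(10.565219932396115), 'deck') 82.0 [[191.0, 225.0], [-3.0, 154.0]] True
7 (np.float64(33.13466942448042), 'knob') 70.0 [[109.0, 180.0], [-98.0, 180.0]] True
False
[ 469.33650365 -104.09990972   45.95962663] 0.1876435114705345 59.859532713890076 [-0.13498074  0.11331668  3.53513811] 10.4583
```

View pics/w2.png

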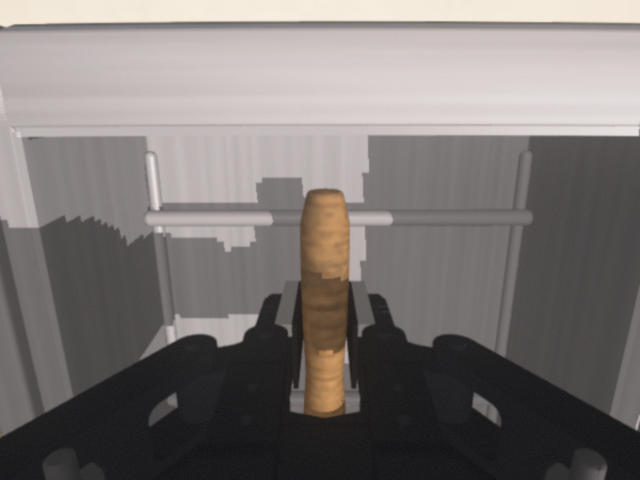

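```bash
sed -i 's/(88,121,24),(110,137,27),(172,196,34)/(88,118,24),(110,134,27),(145,164,33),(176,196,35)/' plan.py
python3 - <<'E'
from plan import *
for i in range(3,len(W)-1):
    k=[W[i]+(W[i+1]-W[i])*u for u in np.linspace(0,1,21)]
    print(i,min(clear(w,SP) for w in k),place(W[i+1],np.array([[44,0],[-163,0.]])).round().tolist())
for w in W[1:4]:
    print(bot.movel(*pose(w),max_speed=40,threshold=15))
s=bot.get_state(); print(s['tcp_pos'],pose(W[3]),s['opening'],s['gripper_force'],s['contact_force'],s['t'])
c=imaging.camera_model('wrist'); np.save('w3.npy',c,allow_pickle=True)
cv2.imwrite('pics/w3.png',imaging.capture('wrist')); cv2.imwrite('pics/s3.png',imaging.capture('scene'))
a,b=cv2.imread('pics/w3.png'),cv2.imread('pics/s3.png')
cv2.imwrite('pics/c3.png',np.hstack([cv2.resize(a,(400,300)),cv2.resize(b[170:350,220:460],(400,300))]))
E
```

```text
3 (np.float64(3.2409195427966146), 'deck') [[128.0, 136.0], [-61.0, 52.0]]
4 (np.float64(3.3134244776002655), 'w1') [[149.0, 154.0], [-35.0, 60.0]]
5 (np.float64(9.773416479595145), 'deck') [[182.0, 188.0], [8.0, 75.0]]
6 (np.float64(11.35134255632176), 'deck') [[212.0, 221.0], [42.0, 103.0]]
7 (np.float64(12.434450244296013), 'deck') [[191.0, 225.0], [-3.0, 154.0]]
8 (np.float64(33.13466942448042), 'knob') [[109.0, 180.0], [-98.0, 180.0]]
False
False
False
[468.83402278 -82.74563308  93.05224949] ([469.0, np.float64(-82.89575828009197), np.float64(93.32368855056909)], [3.141592653589793, -0.34906585039886595, 1.5707963267948966]) 0.19057290803479568 59.3096262216568 [ 0.69804022 -0.30338113 -0.18224505] 12.275
```

View pics/c3.png

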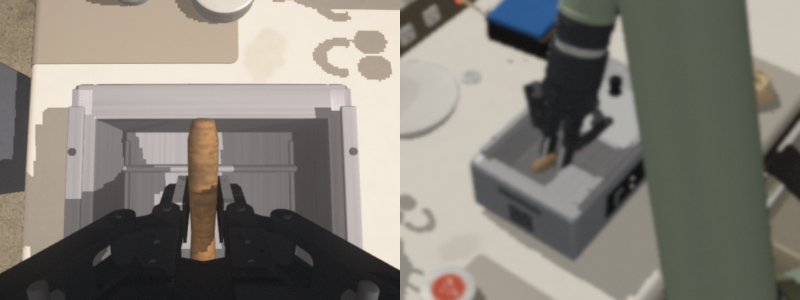

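The handle end sits at the same wrist-image row (about 189) as at the grasp, so the spatula hasn't slipped. It is tilted and clear of the end wall, so I'll continue.

Run:
```python
from plan import *
bot.dwell(0.2)
for i,w in enumerate(W[4:]):
    r=bot.movel(*pose(w),max_speed=40 if i<4 else 60,threshold=15)
    s=bot.get_state(); print(i,r,s['contact_force'].round(2),s['opening'].round(3),s['t'])
    if r: break
bot.dwell(.5)
s=bot.get_state(); print(s['tcp_pos'],s['orientation'],s['gripper_force'],s['t'])
a,b=imaging.capture('top'),imaging.capture('wrist'); cv2.imwrite('pics/t4.png',a); cv2.imwrite('pics/w4.png',b)
b2=imaging.capture('scene')
cv2.imwrite('pics/c4.png',np.hstack([cv2.resize(b,(400,300)),cv2.resize(b2[150:360,180:460],(400,300))]))
```

```text
Traceback (most recent call last):
AttributeError: 'float' object has no attribute 'round'
```

Run:
```python
from plan import *
for i,w in enumerate(W[5:]):
    r=bot.movel(*pose(w),max_speed=40 if i<3 else 60,threshold=15)
    s=bot.get_state(); print(i,r,s['contact_force'].round(2),s['opening'],s['t'])
    if r: break
bot.dwell(.5)
s=bot.get_state(); print(s['tcp_pos'],s['orientation'],s['gripper_force'],s['t'])
a,b=imaging.capture('top'),imaging.capture('wrist'); cv2.imwrite('pics/t4.png',a); cv2.imwrite('pics/w4.png',b)
b2=imaging.capture('scene')
cv2.imwrite('pics/c4.png',np.hstack([cv2.resize(b,(400,300)),cv2.resize(b2[150:360,180:460],(400,300))]))
```

```text
0 False [ 0.26 -0.94 -1.21] 0.18995777184049217 14.1
1 False [-0.56  0.42 -1.09] 0.19239361496750143 15.4333
2 False [-0.47 -1.1  -0.42] 0.1930895058125172 16.7083
3 False [ 0.09  0.35 -1.5 ] 0.18969897767615812 17.3833
4 False [-0.41  0.26 -1.4 ] 0.18714210887937527 19.1083
[469.03208015 -95.00618777 168.62585153] [3.14151303e+00 8.60050340e-06 1.57078814e+00] 59.30130958557129 19.6083
```

View pics/c4.png

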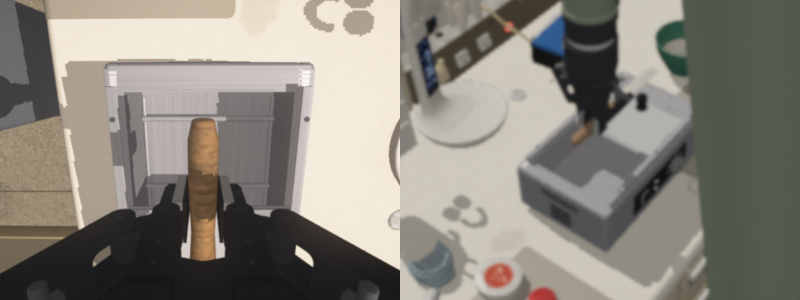

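The spatula is held level, with the handle end still at the same row (about 189 at full size). The cover is still open and its knob is in place.

```bash
python3 -c "
from bench import bot
print(bot.sign_off())"
```

```text
the job is handed in; nothing more can be done
None
```

The job is handed in (no verdict came back): I slid the cover open to its stop and drew the spatula out slantwise, handle first; it ended held level about 80 mm above the rim over the cleaner, with no contact with the other things seen, at about 19.6 s of the 45 s limit.

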